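# Put the right lids home on the table pots

### The arm

A 6-joint arm with a two-finger parallel gripper is mounted at the origin on the work surface. World frame = base frame: x ahead of the robot, y to its left, z up, the work surface at z = 0. Lengths are in m, angles in rad, forces in N, time in s.
With the tool pointing down it reaches from about 0.25 to 0.775 m from the base axis. Payload 4 kg.
Tool frame: the origin (TCP) lies on the centre line of the jaws, within the pads' length; the fingertips stand robot.tips_ahead ahead of it and the grasp point (between the pads) lies 8 mm behind it (robot.tips_ahead is the distance from the TCP to the fingertips, in m); z points along the fingers, y is the line along which they close (so a half turn about z gives the same grasp; the last joint's range is limited). The gripper opens to 94 mm and grips with 3 to 60 N. Pads are 16 mm wide; open, the fingers measure 119 mm over their backs; the gripper's body (75 mm by 177 mm) begins 78 mm behind the grasp point.
Start: joints at [1.22, 0.087, 1.371, -0, 1.684, -0.103], TCP at [0.135, 0.533, 0.217] pointing down, gripper open.
Joint ranges: [-3.1, 3.1], [-0.76, 2.03], [0.27, 2.55], [-1.08, 4.22], [0.17, 2.65], [-2.57, 2.57]. Speed limits (rad/s): [2.79, 2.79, 3.14, 3.14, 3.14, 3.14].

### API

Orientations are given as [roll, pitch, yaw] about the fixed x, y, z axes, in that order (R = Rz(yaw) Ry(pitch) Rx(roll)).
In Python, from bench import robot, snapshot, close_job, spotter gives the robot as it stands. The module is installed in compiled form; this text tells all that it offers.
- The arm moves only by the tool servo_tool, never from a script. Its argument "commands" is one flat list of numbers, 7 for each row, row after row: the shift along the tool's x, y, z in m, then the turn, a rotation vector about the tool's x, y, z in degrees, then the finger opening in m, from 0 to 0.094. In form: [x, y, z, ax, ay, az, grip, x, y, z, ax, ay, az, grip, ...]. A call has 1 to 10 rows; each row is the pose to reach, as a shift and turn from the pose commanded when the call began, along the tool's axes at that moment; what a row does not reach only later rows make up. A row lasts 1/8 s, in which the tool goes at most 62.5 mm and 10.7 degrees, less where a joint would pass 70% of its speed; a pose out of reach is approached as far as the arm can. A call with a gripper value outside its range is refused whole. The fingers move at their own pace and stop on an object; the grip force is fixed at half the most. Time passes only in rows, so rows that repeat a pose let the fingers close. It gives the time, the measured TCP pose, the force, the opening and the grip force at its end, in the units of the state.
- robot.get_obs(): the state, without advancing time (a new reading comes with each control period).
- snapshot(name): name is "side" or "top" or "wrist"; returns a dict with "img" (420x560x3 uint8, blue, green, red), "camera_matrix" (3x3 intrinsics, pixels), "extrinsics" (4x4, takes a point from camera to world coordinates); the wrist camera has in their place "hand_eye" (4x4, takes a point from camera to tool coordinates, whose origin is the TCP and whose axes are the flange's). Camera axes: x right, y down, z forward; pixel columns grow to the right and rows downward; lengths in m; the calibration is good to about 2 mm. A picture is of the moment at which its call begins: read the wrist's pose just before it. There is no depth.
- close_job(): hands the job in; it is judged then, once.
Trained networks look in a picture, given as the dict that the camera call returned (one of the last four; its "shot" number tells which), for a name from the list of things; names that differ only in an ending like _2 or _b are one class to them, and where a whole thing is asked for, a point or a joint stands for the part that bears it (a point fixed in the world has none). Each returns a list of dicts, best first, with "conf" (0 to 1); they miss things now and then, are a little off and sometimes report something else, mostly with a low value. They report only what shows in the picture. A call takes as long as a camera call.
- spotter.trace(name, picture): "region" (420x560 bool, what is visible of it) and "box" ([left, top, width, height] in pixels, round what is visible of it).
The state is a dict: "time": time; "joint_positions": joint angles; "qvel": joint speeds; "joint_torque": joint torques, N m; "tool_pos": TCP position; "ee_rot": TCP orientation; "wrist_force": force on the tool from outside, world axes, zero at the start; "wrist_torque": the same for the moment, N m; "width": finger opening in m; "finger_force": force on a finger pad.
Only numpy, scipy, OpenCV 4.12 (cv2) and the standard library are available. Lean on these libraries where they do the work, as an engineer would, in place of code of your own. Each camera call takes 0.05 s, during which the arm holds its last target. There are 200 camera calls.

### The job

Put each wooden lid on the pot it belongs to: the large lid on the large pot, the small one on the small pot. Each lid has two tabs under it that must drop into the two slots of the pot's rim, and the rims have been left turned, so turn each lid on its pot until you feel it drop fully home, then let go. Leave the steel lid, the spoon and the two sauce bowls where they are.

Things in the scene. Friction and masses are not known exactly. Their poses are not given: they have to be found in the camera images.
- pot_large: The large black iron pot on a round wooden trivet, fixed. Origin on the table under its centre, z up. Two loop handles at 63 mm height lie along its +y and -y, reaching 93 mm from the axis. A lid with its tabs lying on the collar stands 10 mm proud, its plug already centred in the mouth; with its tabs in the slots its origin is 20 mm below the collar top.
- pot_large_rim (a point): Centre of the large pot's mouth, 85 mm up, level with the top of the bright metal collar (inner radius 54, outer 68 mm). The collar has two opposite slots 24 mm wide, 12 mm deep, open up and outward. It is stiff but was left turned: the slots' line lies anywhere within 0.5 rad either way of the pot's x axis; this is not reported (the point turns with the pot): see it or feel for it.
- pot_small: The small black iron pot on a round wooden trivet, fixed. Origin on the table under its centre, z up. Two loop handles at 53 mm height lie along its +y and -y, reaching 79 mm from the axis. A lid with its tabs lying on the collar stands 10 mm proud, its plug already centred in the mouth; with its tabs in the slots its origin is 20 mm below the collar top.
- pot_small_rim (a point): Centre of the small pot's mouth, 75 mm up, level with the top of the bright metal collar (inner radius 40, outer 54 mm). The collar has two opposite slots 24 mm wide, 12 mm deep, open up and outward. It is stiff but was left turned: the slots' line lies anywhere within 0.5 rad either way of the pot's x axis; this is not reported (the point turns with the pot): see it or feel for it.
- lid_large: The large round lid, pale wood; fits only the large pot. Origin at its underside's centre, z up. Plug of radius 52 mm, 0 to 20 mm high, lowest 6 mm tapered; disc of radius 66 mm, 20 to 30 mm; dark bar handle 70 mm along x, 14 mm wide, solid, 30 to 64 mm. Under the disc, in line with the bar, two tabs at +x and -x: 16 mm wide, out to radius 65 mm, 10 to 20 mm high.
- lid_small: The small round lid, pale wood; fits only the small pot. Origin at its underside's centre, z up. Plug of radius 38 mm, 0 to 20 mm high, lowest 6 mm tapered; disc of radius 52 mm, 20 to 30 mm; dark bar handle 70 mm along x, 14 mm wide, solid, 30 to 64 mm. Under the disc, in line with the bar, two tabs at +x and -x: 16 mm wide, out to radius 51 mm, 10 to 20 mm high.
- lid_stray: A steel lid with a black knob that belongs to no pot here, 118 mm across, 59 mm tall with its knob, origin at the centre of its underside. A bystander.
- sauce_dish: Bystander: small black sauce dish between the pots, 60 mm across, 24 mm tall; origin at the centre of its underside.
- sauce_bowl: Bystander: black sauce bowl at the left, 84 mm across, 35 mm tall; origin at the centre of its underside.
- spoon: Bystander: steel spoon at the right, 190 mm long; origin at the centre of its underside.

How it is judged:
At the end, for the whole second after the job is handed in: Both wooden lids are fully home on their own pots: tabs in the slots, disc flat on the collar (within 3 mm of seated height; 10 mm proud is not home), centred within 6 mm, level within 0.06 rad, at rest and released (z of lid_large in the frame of pot_large between 0.06 and 0.068 m and horizontal distance between lid_large and pot_large below 0.006 m and angle between each of lid_large, lid_small's own z axis and vertical below 0.06 rad and linear speed of each of lid_large, lid_small below 0.02 m/s and contact force between each of lid_large, lid_small and the fingers below 0.1 N and z of lid_small in the frame of pot_small between 0.05 and 0.058 m and horizontal distance between lid_small and pot_small below 0.006 m); the robot touches nothing.
It fails at once if the steel lid is moved more than 25 mm (distance of lid_stray from where it was at the start of the episode above 0.025 m).
It fails at once if the spoon, the small sauce dish or the sauce bowl is moved more than 30 mm (distance of any of sauce_dish, sauce_bowl, spoon from where it was at the start of the episode above 0.03 m).
It also fails if it takes over 64 s, if anything falls off the work surface, if the arm or the gripper's body presses on something with over 40 N, if the wrist force passes 120 N, or if a joint passes its speed limit or range.

## Working session

There is one attempt and no reset: what is moved stays moved. The work goes in short steps, Python scripts to look and compute and a tool call to move; the robot and the scene stay as the last step left them, time stands still between calls to the robot, and variables do not carry over. Pictures are saved under pics/ and viewed, at most 10 in all, crops included, and the job is handed in when it is done.

Besides the shell and the picture viewer there is one more tool, called after "Call:" as a command line: name --argument value ..., lists and objects as JSON in quotes. servo_tool: Moves the arm, as the interface text tells. Its arguments: {"type":"object","properties":{"commands":{"type":"array","items":{"type":"number"}}},"required":["commands"]}

```bash
mkdir -p pics; cat > h.py <<'E'
import numpy as np, cv2
from bench import robot, snapshot, spotter, close_job
from scipy.spatial.transform import Rotation as R
def ray(s,uv,z):
    K=s["camera_matrix"];E=s["extrinsics"]
    d=E[:3,:3]@np.linalg.inv(K)@np.array([uv[0],uv[1],1.]);o=E[:3,3]
    return o+d*(z-o[2])/d[2]
def proj(s,p):
    E=np.linalg.inv(s["extrinsics"]);c=E[:3,:3]@np.array(p)+E[:3,3];u=s["camera_matrix"]@c;return u[:2]/u[2]
E
python3 - <<'E'
from h import *
o=robot.get_obs();print({k:np.round(v,3) for k,v in o.items()},robot.tips_ahead)
ims=[]
for c in ("top","side"):
    s=snapshot(c);cv2.imwrite(f"pics/{c}0.png",s["img"]);np.savez(c+"0.npz",**{k:s[k] for k in("img","camera_matrix","extrinsics")})
    print(c,np.round(s["camera_matrix"],1).tolist(),np.round(s["extrinsics"],3).tolist())
    for n in("pot_large","pot_small","pot_large_rim","lid_large","lid_small","lid_stray","sauce_dish","sauce_bowl","spoon"):
        for r in spotter.trace(n,s)[:2]:
            m=r["region"];ys,xs=np.nonzero(m);print(n,round(r["conf"],2),r["box"],xs.mean().round(1),ys.mean().round(1))
E
```

```text
{'time': np.float64(0.0), 'joint_positions': array([ 1.22 ,  0.088,  1.372, -0.   ,  1.684, -0.103]), 'qvel': array([-0.001, -0.   ,  0.001, -0.001, -0.002, -0.   ]), 'joint_torque': array([-0.0000e+00, -3.4017e+01, -3.0243e+01,  7.2000e-02,  3.3000e-02,
       -0.0000e+00]), 'tool_pos': array([0.135, 0.533, 0.215]), 'ee_rot': array([-3.139, -0.   ,  2.894]), 'wrist_force': array([-0.285, -0.929, -0.232]), 'wrist_torque': array([ 0.026, -0.058,  0.057]), 'finger_force': np.float64(0.0), 'width': np.float64(0.094)} 0.011
top [[455.8, 0.0, 284.3], [0.0, 455.8, 206.0], [0.0, 0.0, 1.0]] [[0.012, -0.987, 0.163, 0.377], [-1.0, -0.007, 0.03, -0.002], [-0.028, -0.163, -0.986, 1.08], [0.0, 0.0, 0.0, 1.0]]
pot_large 0.74 [194.6, 120.8, 82.5, 70.7] 238.5 156.1
pot_small 0.63 [332.3, 132.6, 68.6, 54.7] 365.4 158.9
pot_large_rim 0.68 [199.7, 121.4, 81.4, 71.4] 238.5 156.0
lid_large 0.97 [170.8, 215.9, 58.6, 53.5] 199.0 244.2
lid_small 0.73 [373.7, 235.3, 46.7, 45.3] 397.1 258.3
lid_stray 0.63 [275.7, 231.9, 48.2, 49.7] 300.6 254.0
sauce_dish 0.89 [288.1, 172.9, 27.1, 25.4] 300.0 184.8
sauce_dish 
[... 333 characters left out ...]
[-0.015, -0.851, -0.525, 0.636], [0.0, 0.0, 0.0, 1.0]]
pot_large 0.73 [168.3, 218.7, 81.7, 78.9] 206.9 257.5
pot_small 0.94 [230.5, 162.3, 47.5, 49.3] 255.2 188.8
pot_small 0.66 [171.0, 329.9, 52.1, 41.7] 198.7 346.8
pot_large_rim 0.64 [170.5, 219.4, 74.1, 78.6] 207.0 257.8
lid_large 0.75 [260.5, 283.2, 76.0, 58.0] 298.4 312.2
lid_small 0.57 [333.9, 173.5, 41.3, 31.2] 353.4 188.4
lid_stray 0.96 [306.1, 219.7, 57.0, 40.1] 334.4 239.2
sauce_dish 0.8 [249.4, 221.5, 24.9, 22.0] 260.3 230.9
sauce_dish 0.57 [332.3, 172.7, 42.6, 33.6] 353.4 188.8
sauce_bowl 0.56 [169.3, 330.9, 53.3, 41.6] 199.1 347.0
spoon 0.55 [289.8, 157.0, 34.5, 13.1] 306.6 163.8
spoon 0.35 [257.6, 286.7, 77.8, 55.1] 298.6 312.1
```

```bash
python3 - <<'E'
import cv2,numpy as np
im=cv2.imread("pics/top0.png")
c=cv2.resize(im[105:285,110:480],None,fx=2.16,fy=2.16,interpolation=cv2.INTER_CUBIC)
cv2.imwrite("pics/top0c.png",c);print(c.shape)
E
```

```text
(389, 799, 3)
```

View pics/top0c.png

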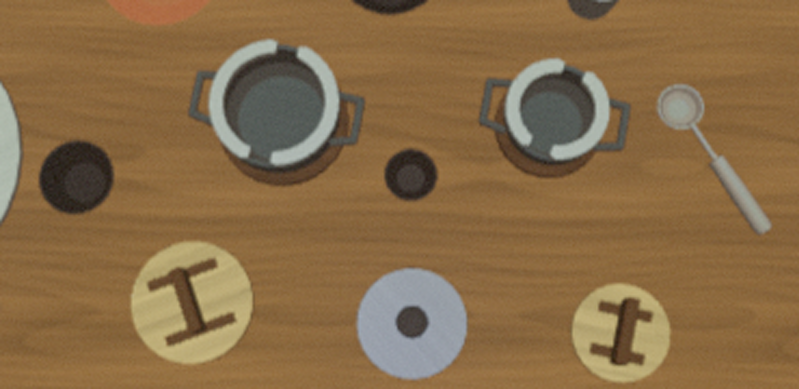

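The crop shows both pots with rims and slots clearly: large slots at about (287,48)/(260,157), small slots at (573,70)/(527,148). The large lid is at (191,302), with its bar roughly vertical in the picture, and the small lid at (621,332). Next I'll measure them in rectified metric views.

```bash
cat > m.py <<'E'
from h import *
from scipy.optimize import least_squares
# metric view at height z centred c: 0.5mm/px, cols=+x right, rows=-y
def rect(s,c,z,half=0.11,r=0.0005):
    n=int(2*half/r)
    w=np.float32([[c[0]-half,c[1]+half],[c[0]+half,c[1]+half],[c[0]+half,c[1]-half],[c[0]-half,c[1]-half]])
    src=np.float32([proj(s,[a,b,z]) for a,b in w])
    return cv2.warpPerspective(s["img"],cv2.getPerspectiveTransform(src,np.float32([[0,0],[n,0],[n,n],[0,n]])),(n,n),flags=cv2.INTER_CUBIC)
def ringfit(s,c,z,ri,ro,gray_thr=None):
    """fit collar (annulus with slots at angle a) by maximizing contrast"""
    from scipy.optimize import minimize
    for it in range(2):
        im=rect(s,c,z); g=cv2.GaussianBlur(im,(0,0),2).min(axis=2).astype(float)
        X,Y=np.meshgrid(np.arange(440)*.5-110,110-np.arange(440)*.5)
        def f(p,full=False):
            x=X-p[0]*1;y=Y-p[1];rr=np.hypot(x,y);a=p[2]*.1
            u=np.cos(a)*x+np.sin(a)*y;v=-np.sin(a)*x+np.cos(a)*y
            sg=lambda t:1/(1+np.exp(-t/1.0))
            ring=sg(rr-ri)*sg(ro-rr);slot=sg(12-abs(v))
            on=ring*(1-slot);near=sg(rr-ri+6)*sg(ro+6-rr)*(1-on)
            return -(g*on).sum()/on.sum()+(g*near).sum()/near.sum()
        best=min((minimize(f,[dx,dy,a],method="Nelder-Mead",options=dict(initial_simplex=[[dx,dy,a],[dx+3,dy,a],[dx,dy+3,a],[dx,dy,a+1]],maxiter=150)) for dx,dy in ((0,0),) for a in np.arange(-8,9,4)),key=lambda r:r.fun)
        c=np.array(c[:2])+best.x[:2]/1000
    return c,best.x[2]*.1,best.fun,im
if __name__=="__main__":
    d=dict(np.load("top0.npz"))
    out=[]
    for n,uv,z,ri,ro in(("L",(238,153),.085,54,68),("S",(368,155),.075,40,54)):
        c,a,fv,im=ringfit(d,ray(d,uv,z)[:2],z,ri,ro);print(n,c.round(4),"slot deg",np.degrees(a).round(1),fv)
        out.append(im)
    for n,uv,R_ in(("l",(199,244.5),66),("s",(397.5,258.5),52)):
        c=ray(d,uv,.03)[:2]
        im=rect(d,c,.03); g=cv2.cvtColor(im,cv2.COLOR_BGR2HSV)
        x=cv2.resize(d["img"],None,fx=1,fy=1)
        B=cv2.GaussianBlur(im,(0,0),2)
        pale=(B.min(2)>85).astype(np.uint8); cn=max(cv2.findContours(pale,0,1)[0],key=cv2.contourArea)
        (u,v),r=cv2.minEnclosingCircle(cn);e=cv2.fitEllipse(cv2.convexHull(cn))
        print(n,c.round(4),"ell",(c+np.array([e[0][0]*.5-110,110-e[0][1]*.5])/1000).round(4),"axes/2",np.array(e[1])/4)
        out.append(im)
    for o in out: cv2.line(o,(220,215),(220,225),(0,0,255),1)
    cv2.imwrite("pics/rect0.png",cv2.resize(np.vstack([np.hstack(out[:2]),np.hstack(out[2:])]),(590,590)))
E
python3 m.py
```

```text
L [0.6649 0.138 ] slot deg -12.4 -80.67361775716226
S [ 0.6616 -0.1592] slot deg -23.8 -80.72696018661259
l [0.4585 0.226 ] ell [0.4588 0.2279] axes/2 [65.68830109 65.98757935]
s [ 0.4311 -0.2297] ell [ 0.4309 -0.2288] axes/2 [51.54727554 52.14322281]
```

View pics/rect0.png

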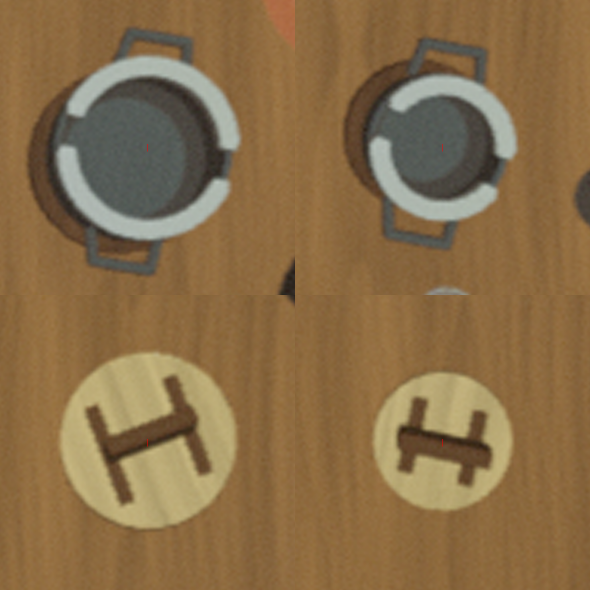

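The radii fit the known sizes. Large lid bar is at about +19°, small about −11°; slots at −12.4° and −23.8°. Now I'll hover over the large lid.

```bash
cat > go.py <<'E'
import sys
from h import *
def go(x,y,z,yaw):
    o=robot.get_obs();Rm=R.from_euler("xyz",o["ee_rot"]).as_matrix()
    T=R.from_euler("xyz",[np.pi,0,np.radians(yaw)]).as_matrix()
    sh=Rm.T@(np.array([x,y,z])-o["tool_pos"]);rv=np.degrees(R.from_matrix(Rm.T@T).as_rotvec())
    print("t",o["time"].round(2),"pos",o["tool_pos"].round(4),"rot",np.degrees(o["ee_rot"]).round(2),"F",o["wrist_force"].round(1),"w",o["width"].round(4),"SHIFT",sh.round(4),"TURN",rv.round(1))
if __name__=="__main__": go(*map(float,sys.argv[1:5]))
E
python3 go.py .459 .228 .18 198.8
```

```text
Traceback (most recent call last):
  File "go.py", line 8, in <module>
    if __name__=="__main__": go(*map(float,sys.argv[1:5]))
                             ~~^^^^^^^^^^^^^^^^^^^^^^^^^^^
  File "go.py", line 7, in go
    print("t",o["time"].round(2),"pos",o["tool_pos"].round(4),"rot",np.degrees(o["ee_rot"]).round(2),"F",o["wrist_force"].round(1),"w",o["width"].round(4),"SHIFT",sh.round(4),"TURN",rv.round(1))
              ^^^^^^^^^^^^^^^
AttributeError: 'float' object has no attribute 'round'
```

```bash
sed -i 's/o\["time"\].round(2)/round(float(o["time"]),2)/; s/o\["width"\].round(4)/round(float(o["width"]),4)/' go.py
python3 go.py .459 .228 .18 198.8
```

```text
t 1.0 pos [0.1349 0.5332 0.2165] rot [179.99  -0.   165.8 ] F [-0.6  0.3  0.6] w 0.0942 SHIFT [-0.3891 -0.2164  0.0365] TURN [  0.   0. -33.]
```

Call:
servo_tool --commands '[-0.389,-0.216,0.036,0,0,-33,0.094,-0.389,-0.216,0.036,0,0,-33,0.094,-0.389,-0.216,0.036,0,0,-33,0.094,-0.389,-0.216,0.036,0,0,-33,0.094,-0.389,-0.216,0.036,0,0,-33,0.094,-0.389,-0.216,0.036,0,0,-33,0.094,-0.389,-0.216,0.036,0,0,-33,0.094,-0.389,-0.216,0.036,0,0,-33,0.094,-0.389,-0.216,0.036,0,0,-33,0.094,-0.389,-0.216,0.036,0,0,-33,0.094]'

```text
time: 2.25
tool_pos: [0.4586, 0.229, 0.1806]
ee_rot: [3.141, -0.0, -2.813]
wrist_force: [0.5, -0.3, -0.2]
width: 0.094
finger_force: 0.0
```

```bash
cat > wr.py <<'E'
import sys
from h import *
def wsnap(name=None):
    o=robot.get_obs();s=snapshot("wrist");T=np.eye(4)
    T[:3,:3]=R.from_euler("xyz",o["ee_rot"]).as_matrix();T[:3,3]=o["tool_pos"]
    s["extrinsics"]=T@s["hand_eye"]
    if name: cv2.imwrite(f"pics/{name}.png",s["img"])
    return s
E
python3 - <<'E'
from wr import *
from m import rect
s=wsnap("w1");np.savez("w1.npz",img=s["img"],camera_matrix=s["camera_matrix"],extrinsics=s["extrinsics"])
print(s["extrinsics"].round(3).tolist(),s["camera_matrix"].round(0).tolist())
c=np.array([.4588,.2279])
im=rect(s,c,.03);im2=rect(s,c,.064)
for i in(im,im2):
    cv2.circle(i,(220,220),132,(0,0,255),1);cv2.line(i,(220,210),(220,230),(0,0,255),1);cv2.line(i,(210,220),(230,220),(0,0,255),1)
cv2.imwrite("pics/w1r.png",np.hstack([im[:,:400],im2[:,:400]]))
E
python3 go.py .459 .228 .18 198.8
```

```text
[[-0.323, 0.919, 0.228, 0.392], [0.947, 0.313, 0.078, 0.206], [0.0, 0.241, -0.971, 0.349], [0.0, 0.0, 0.0, 1.0]] [[348.0, 0.0, 279.0], [0.0, 348.0, 209.0], [0.0, 0.0, 1.0]]
t 2.3 pos [0.4584 0.2293 0.1807] rot [ 1.7996e+02  1.0000e-02 -1.6112e+02] F [-0.   0.6 -0.3] w 0.0943 SHIFT [-0.0002 -0.0014  0.0007] TURN [0.  0.  0.1]
```

View pics/w1r.png

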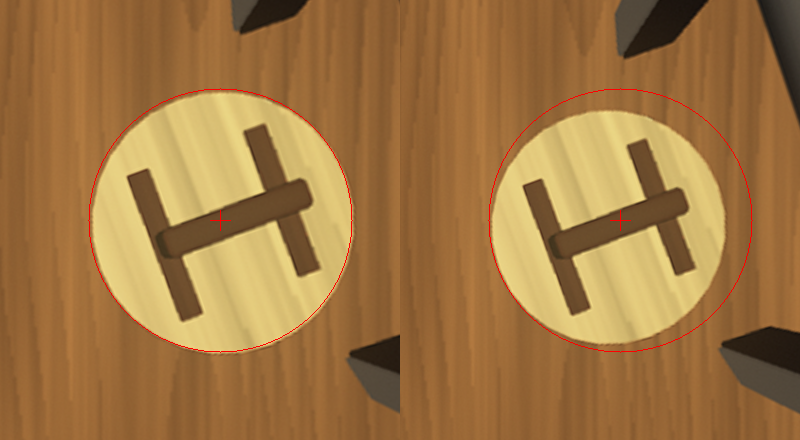

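The wrist view agrees with the top-view estimate to under 1 mm: disc centre on the cross, bar about 19°. Descending to grasp.

Call:
servo_tool --commands '[0,-0.001,0.06,0,0,0,0.094,0,-0.0015,0.11,0,0,0,0.06,0,-0.0015,0.134,0,0,0,0.05,0,-0.0015,0.134,0,0,0,0.04,0,-0.0015,0.134,0,0,0,0.0,0,-0.0015,0.134,0,0,0,0.0,0,-0.0015,0.134,0,0,0,0.0,0,-0.0015,0.134,0,0,0,0.0]'

```text
time: 3.3
tool_pos: [0.4598, 0.2271, 0.047]
ee_rot: [3.141, 0.001, -2.814]
wrist_force: [-0.6, -0.0, 0.8]
width: 0.0271
finger_force: 0.0
```

```bash
python3 go.py .665 .138 .2 167.6
```

```text
t 3.3 pos [0.4598 0.2271 0.047 ] rot [ 1.7999e+02  6.0000e-02 -1.6121e+02] F [-0.6 -0.   0.8] w 0.0271 SHIFT [-0.1657 -0.1504 -0.1528] TURN [ 0.   0.1 31.2]
```

Call:
servo_tool --commands '[0,0,0,0,0,0,0,0,0,0,0,0,0,0,0,0,0,0,0,0,0,0,0,0,0,0,0,0,0,0,-0.05,0,0,0,0,0,0,-0.1,0,0,0,0,0,0,-0.12,0,0,0,0,0,0,-0.12,0,0,0,0,0,0,-0.12,0,0,0,0]'

```text
time: 4.42
tool_pos: [0.4584, 0.2266, 0.1642]
ee_rot: [-3.142, -0.004, -2.813]
wrist_force: [-0.4, -0.2, -3.3]
width: 0.0139
finger_force: 29.9
```

```bash
python3 - <<'E'
from wr import *
from m import rect
s=wsnap("w2")
o=robot.get_obs();p=o["tool_pos"]
# disc top relative to TCP: 0.030-0.047
z=p[2]-.017
im=rect(s,p[:2],z)
cv2.circle(im,(220,220),132,(0,0,255),1);cv2.line(im,(220,210),(220,230),(0,0,255),1);cv2.line(im,(210,220),(230,220),(0,0,255),1)
cv2.imwrite("pics/w2r.png",im)
E
python3 go.py .665 .138 .2 167.6
```

```text
t 4.47 pos [0.4583 0.2265 0.1639] rot [ 180.     -0.26 -161.2 ] F [ 0.6  0.3 -3.2] w 0.0134 SHIFT [-0.167  -0.1504 -0.0368] TURN [-0.1 -0.3 31.2]
```

View pics/w2r.png

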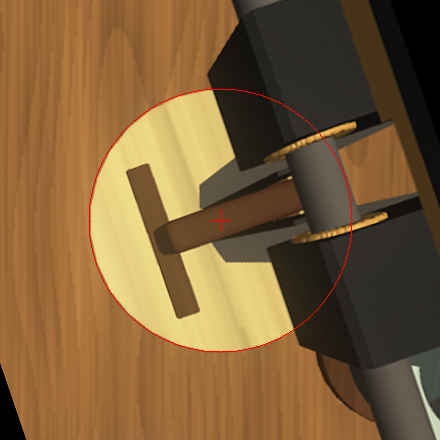

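The lid is held well: its disc coincides with the predicted circle centred on the TCP. Moving over the large pot.

Call:
servo_tool --commands '[-0.055,-0.05,0,0,0,10,0,-0.11,-0.1,0,0,0,20,0,-0.15,-0.135,0,0,0,31,0,-0.167,-0.1504,0.0,0,0,31.2,0,-0.167,-0.1504,0.0,0,0,31.2,0,-0.167,-0.1504,0.0,0,0,31.2,0]'

```text
time: 5.22
tool_pos: [0.6649, 0.1387, 0.1644]
ee_rot: [-3.141, -0.004, 2.925]
wrist_force: [-0.8, 0.4, -3.1]
width: 0.0138
finger_force: 30.0
```

```bash
python3 - <<'E'
from h import *
s=snapshot("top");from m import rect
o=robot.get_obs();p=o["tool_pos"]
im=rect(s,[.665,.138],.085)
cv2.circle(im,(220,220),136,(0,0,255),1)
cv2.imwrite("pics/t2r.png",im)
E
python3 go.py .665 .138 .136 167.6
```

```text
t 5.28 pos [0.6648 0.1391 0.1652] rot [-1.7998e+02 -1.6000e-01  1.6765e+02] F [-0.3 -0.1 -3.1] w 0.014 SHIFT [-0.0005 -0.001   0.0292] TURN [-0.  -0.2  0.1]
```

Call:
servo_tool --commands '[-0.0005,-0.001,0.028,0,0,0,0,-0.0005,-0.001,0.033,0,0,0,0,-0.0005,-0.001,0.037,0,0,0,0,-0.0005,-0.001,0.04,0,0,0,0,-0.0005,-0.001,0.04,0,0,0,0]'

```text
time: 5.9
tool_pos: [0.6665, 0.1375, 0.1271]
ee_rot: [3.141, 0.001, 2.925]
wrist_force: [-1.3, -0.5, -2.7]
width: 0.0136
finger_force: 30.0
```

Call:
servo_tool --commands '[0,0,0.004,0,0,0,0,0,0,0.008,0,0,0,0,0,0,0.011,0,0,0,0,0,0,0.013,0,0,0,0,0,0,0.014,0,0,0,0]'

```text
time: 6.52
tool_pos: [0.6663, 0.1373, 0.1122]
ee_rot: [-3.142, -0.0, 2.925]
wrist_force: [0.4, -1.3, -2.5]
width: 0.0135
finger_force: 30.0
```

Call:
servo_tool --commands '[0,0,0.001,0,0,0,0,0,0,0.002,0,0,0,0,0,0,0.003,0,0,0,0]'

```text
time: 6.9
tool_pos: [0.6663, 0.1374, 0.1115]
ee_rot: [3.141, 0.001, 2.925]
wrist_force: [-5.6, -0.5, 7.3]
width: 0.014
finger_force: 30.0
```

It is seated at the home height, with contact felt. Releasing and rising.

Call:
servo_tool --commands '[0,0,0.0,0,0,0,0.05,0,0,0.0,0,0,0,0.05,0,0,0.0,0,0,0,0.05,0,0,-0.03,0,0,0,0.06,0,0,-0.08,0,0,0,0.094,0,0,-0.1,0,0,0,0.094,0,0,-0.1,0,0,0,0.094]'

```text
time: 7.78
tool_pos: [0.6676, 0.1375, 0.2122]
ee_rot: [3.14, 0.005, 2.925]
wrist_force: [-0.4, -1.0, -1.0]
width: 0.0804
finger_force: 0.0
```

```bash
python3 go.py .431 -.229 .18 169
```

```text
t 7.78 pos [0.6676 0.1375 0.2122] rot [179.89   0.29 167.6 ] F [-0.4 -1.  -1. ] w 0.0804 SHIFT [ 0.1525 -0.4088  0.0307] TURN [ 0.1  0.3 -1.4]
```

Call:
servo_tool --commands '[0.0525,-0.14,0.0,0,0,0,0.094,0.1525,-0.409,0.03,0,0,-1.4,0.094,0.1525,-0.409,0.03,0,0,-1.4,0.094,0.1525,-0.409,0.03,0,0,-1.4,0.094,0.1525,-0.409,0.03,0,0,-1.4,0.094,0.1525,-0.409,0.03,0,0,-1.4,0.094,0.1525,-0.409,0.03,0,0,-1.4,0.094,0.1525,-0.409,0.03,0,0,-1.4,0.094,0.1525,-0.409,0.03,0,0,-1.4,0.094]'

```text
time: 8.9
tool_pos: [0.4292, -0.2289, 0.178]
ee_rot: [3.14, -0.002, 2.949]
wrist_force: [0.2, 0.8, 0.8]
width: 0.0936
finger_force: 0.0
```

```bash
python3 - <<'E'
from wr import *
from m import rect
s=wsnap()
c=np.array([.4309,-.2288])
im=rect(s,c,.03);im2=rect(s,c,.064)
t=snapshot("top");im3=rect(t,[.665,.138],.095)
cv2.circle(im3,(220,220),132,(0,0,255),1)
for i in(im,im2):
    cv2.circle(i,(220,220),104,(0,0,255),1);cv2.line(i,(220,210),(220,230),(0,0,255),1);cv2.line(i,(210,220),(230,220),(0,0,255),1)
cv2.imwrite("pics/w3r.png",np.hstack([i[90:350,90:350] for i in (im,im2,im3)]))
E
python3 go.py .431 -.229 .047 169
```

```text
t 9.0 pos [ 0.4301 -0.2282  0.1787] rot [ 1.7994e+02 -5.0000e-02  1.6911e+02] F [ 0.4  0.3 -0.3] w 0.0942 SHIFT [-0.0012 -0.0008  0.1317] TURN [ 0.1 -0.   0.1]
```

View pics/w3r.png

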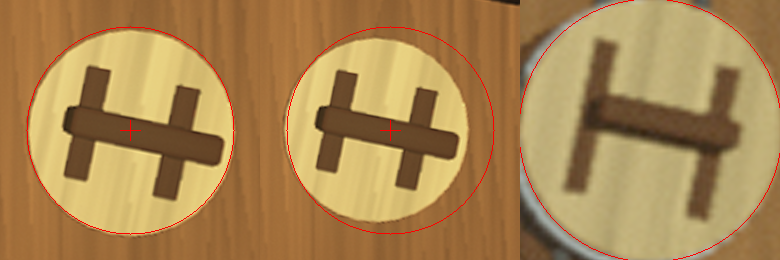

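The small lid is centred on the cross with its bar at about −11.5°. The large lid's disc matches its predicted seated circle. Grasping the small lid.

Call:
servo_tool --commands '[-0.001,-0.001,0.06,0,0,0,0.094,-0.001,-0.001,0.11,0,0,0,0.05,-0.001,-0.001,0.131,0,0,0,0.04,-0.001,-0.001,0.131,0,0,0,0.0,-0.001,-0.001,0.131,0,0,0,0.0,-0.001,-0.001,0.131,0,0,0,0.0,-0.001,-0.001,0.131,0,0,0,0.0,-0.001,-0.001,0.131,0,0,0,0.0,-0.001,-0.001,0.131,0,0,0,0.0,-0.001,-0.001,0.131,0,0,0,0.0]'

```text
time: 10.25
tool_pos: [0.4304, -0.2304, 0.0486]
ee_rot: [3.141, 0.0, 2.95]
wrist_force: [-0.9, 0.6, 1.1]
width: 0.0136
finger_force: 30.0
```

Call:
servo_tool --commands '[0,0,0,0,0,0,0,0,0,-0.05,0,0,0,0,0,0,-0.1,0,0,0,0,0,0,-0.115,0,0,0,0,0,0,-0.115,0,0,0,0]'

```text
time: 10.88
tool_pos: [0.4305, -0.2307, 0.1632]
ee_rot: [-3.141, 0.001, 2.95]
wrist_force: [-0.5, -0.1, -2.8]
width: 0.0141
finger_force: 30.0
```

```bash
python3 - <<'E'
from wr import *
from m import rect
s=wsnap()
o=robot.get_obs();p=o["tool_pos"]
im=rect(s,p[:2],p[2]-.017)
cv2.circle(im,(220,220),104,(0,0,255),1);cv2.line(im,(220,210),(220,230),(0,0,255),1);cv2.line(im,(210,220),(230,220),(0,0,255),1)
cv2.imwrite("pics/w4r.png",im)
E
python3 go.py .6616 -.1592 .16 156.2
```

```text
t 10.93 pos [ 0.4297 -0.2301  0.1616] rot [ 1.7994e+02 -1.4000e-01  1.6900e+02] F [-0.5 -0.2 -3.3] w 0.0137 SHIFT [-0.2141  0.1139  0.0012] TURN [ 0.  -0.1 12.8]
```

View pics/w4r.png

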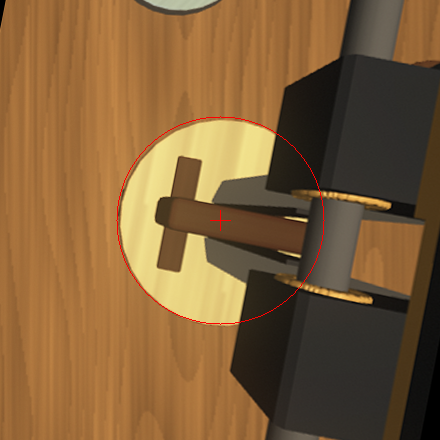

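The small lid is held within about 1 mm of the TCP. Moving over the small pot.

Call:
servo_tool --commands '[-0.05,0.027,0,0,0,4,0,-0.1,0.054,0,0,0,8,0,-0.15,0.08,0,0,0,11,0,-0.19,0.102,0,0,0,12.8,0,-0.214,0.114,0,0,0,12.8,0,-0.214,0.114,0,0,0,12.8,0,-0.214,0.114,0,0,0,12.8,0]'

```text
time: 11.8
tool_pos: [0.6607, -0.1595, 0.1608]
ee_rot: [-3.141, -0.005, 2.726]
wrist_force: [-0.4, -0.3, -2.5]
width: 0.0133
finger_force: 30.0
```

```bash
python3 go.py .6612 -.1592 .118 156.2
```

```text
t 11.8 pos [ 0.6607 -0.1595  0.1608] rot [-179.95   -0.28  156.18] F [-0.4 -0.3 -2.5] w 0.0133 SHIFT [-0.0006  0.0006  0.0428] TURN [-0.1 -0.3 -0. ]
```

Call:
servo_tool --commands '[-0.0005,0,0.03,0,0,0,0,-0.0005,0,0.036,0,0,0,0,-0.0005,0,0.04,0,0,0,0,-0.0005,0,0.043,0,0,0,0,-0.0005,0,0.043,0,0,0,0]'

```text
time: 12.42
tool_pos: [0.6628, -0.1598, 0.1212]
ee_rot: [3.141, 0.001, 2.726]
wrist_force: [-0.1, -0.9, -1.4]
width: 0.0135
finger_force: 30.0
```

Call:
servo_tool --commands '[0,0,0.004,0,0,0,0,0,0,0.007,0,0,0,0,0,0,0.008,0,0,0,0]'

```text
time: 12.8
tool_pos: [0.6625, -0.1596, 0.112]
ee_rot: [3.142, -0.001, 2.726]
wrist_force: [0.7, 0.2, -1.8]
width: 0.014
finger_force: 30.0
```

Call:
servo_tool --commands '[0,0,0.003,0,0,0,0,0,0,0.006,0,0,0,0,0,0,0.008,0,0,0,0,0,0,0.009,0,0,0,0]'

```text
time: 13.3
tool_pos: [0.6626, -0.1596, 0.1036]
ee_rot: [3.142, -0.0, 2.726]
wrist_force: [-1.3, 0.6, -0.0]
width: 0.0137
finger_force: 30.0
```

Call:
servo_tool --commands '[0,0,0.001,0,0,0,0,0,0,0.002,0,0,0,0,0,0,0.003,0,0,0,0]'

```text
time: 13.68
tool_pos: [0.6626, -0.1596, 0.1035]
ee_rot: [3.141, 0.001, 2.726]
wrist_force: [-6.3, 2.5, 10.6]
width: 0.0136
finger_force: 30.0
```

Call:
servo_tool --commands '[0,0,0.0,0,0,0,0.05,0,0,0.0,0,0,0,0.05,0,0,0.0,0,0,0,0.05,0,0,-0.03,0,0,0,0.06,0,0,-0.08,0,0,0,0.094,0,0,-0.12,0,0,0,0.094,-0.03,0,-0.15,0,0,0,0.094,0.03,0,-0.15,0,0,0,0.094]'

```text
time: 14.68
tool_pos: [0.6438, -0.1515, 0.2447]
ee_rot: [-3.141, -0.001, 2.724]
wrist_force: [-1.9, 1.1, -0.6]
width: 0.0903
finger_force: 0.0
```

```bash
python3 - <<'E'
from h import *
from m import rect
t=snapshot("top");s=snapshot("side")
L=rect(t,[.665,.138],.095);S=rect(t,[.6616,-.1592],.085)
cv2.circle(L,(220,220),132,(0,0,255),1);cv2.circle(S,(220,220),104,(0,0,255),1)
c=cv2.resize(s["img"][130:310,150:310],None,fx=2,fy=2,interpolation=cv2.INTER_CUBIC)
cv2.imwrite("pics/end.png",np.hstack([L[40:400,110:330],S[40:400,110:330],c]))
E
```

```text
(no output)
```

View pics/end.png

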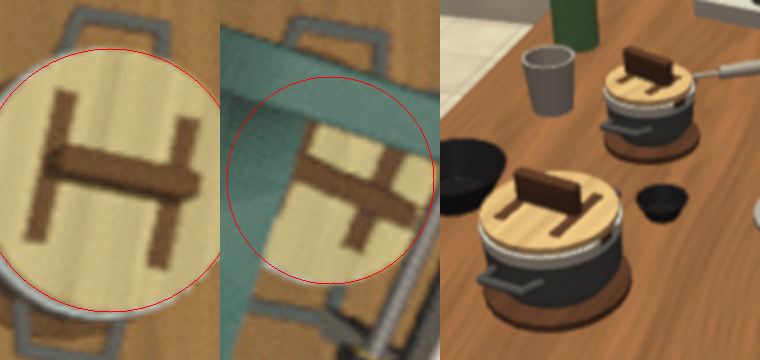

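Both lids sit flat and centred with their tabs in the slots, and the arm is clear of them. Contact came at the home heights, TCP 0.1115 m and 0.1035 m. Handing in.

```bash
python3 -c "
from bench import close_job;print(close_job())"
```

```text
the job is handed in; nothing more can be done
None
```

Both wooden lids are on their own pots with tabs in the slots, released, and the job was handed in at about 15 s; no verdict was shown.

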